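# Wedge the rocking wire rack

### The arm

A 6-joint arm with a two-finger parallel gripper is mounted at the origin on the work surface. World frame = base frame: x ahead of the robot, y to its left, z up, the work surface at z = 0. Lengths are in m, angles in rad, forces in N, time in s.
With the tool pointing down it reaches from about 0.3 to 0.85 m from the base axis. Payload 4.2 kg.
Tool frame: the origin (TCP) lies at the very end of the fingers, on their centre line; the grasp point (between the pads) lies r.grip_point_offset behind it (r.grip_point_offset is the distance from the TCP to the grasp point, in m); z points along the fingers, y is the line along which they close (so a half turn about z gives the same grasp; the last joint's range is limited). The gripper opens to 91 mm and grips with 3 to 60 N. Pads are 32 mm wide; open, the fingers measure 118 mm over their backs; the gripper's body (76 mm by 178 mm) begins 60 mm behind the grasp point.
Start: joints at [1.223, 0.32, 1.565, -0, 1.257, -0.02], TCP at [0.185, 0.544, 0.214] pointing down, gripper open.
Joint ranges: [-3.11, 3.11], [-0.84, 2.01], [0.21, 2.61], [-1.34, 4.49], [0.05, 2.63], [-2.56, 2.56]. Speed limits (rad/s): [2.57, 2.57, 3.14, 3.14, 3.14, 3.14].

### API

Orientations are given as a unit quaternion [x, y, z, w].
In Python, from workcell import r gives the robot as it stands.
- The arm moves only by the shell command python3 -m inch 'ROWS' [FORCE]. ROWS is JSON, a list of rows, each a list of 7 numbers: the shift along the world's x, y, z in m, then the turn, a rotation vector about the world's x, y, z in degrees, then the gripper's target within -1 to 1 (fully open at 1, half-way at 0, shut at -1). A call has 1 to 5 rows; each row shifts and turns the commanded pose from where the row before left it; what a row does not reach is not made up. A row lasts 1/12 s, in which the tool goes at most 41.7 mm and 7.16 degrees, less where a joint would pass 70% of its speed; a pose out of reach is approached as far as the arm can. A call with a gripper value outside its range is refused whole. The fingers move at their own pace and stop on an object; FORCE is the grip in N (left out, the last holds). Time passes only in rows, so rows that do not move let the fingers close. It gives the time, the measured TCP pose, the force, the opening and the grip force at its end, in the units of the state.
- r.state(): the state, without advancing time (a new reading comes with each control period).
- r.get_image(name): name is "side" or "top"; returns a dict with "frame" (384x512x3 uint8, red, green, blue), "range_z" (384x512 float32, m along the optical axis (not along the pixel's ray), 0 where there is no reading), "intrinsics" (3x3 intrinsics, pixels), "dist_coeffs" ([k1, k2, p1, p2, k3] as OpenCV has them; the pictures are not rectified), "cam_to_world" (4x4, takes a point from camera to world coordinates). Camera axes: x right, y down, z forward; pixel columns grow to the right and rows downward; lengths in m; the calibration is good to about 2 mm. A picture is of the moment at which its call begins.
- r.sign_off(): hands the job in; it is judged then, once.
Trained networks look in the newest picture that a camera, given by its name, has taken for a name from the list of things; names that differ only in an ending like _2 or _b are one class to them, and where a whole thing is asked for, a point or a joint stands for the part that bears it (a point fixed in the world has none). Each returns a list of dicts, best first, with "conf" (0 to 1); they miss things now and then, are a little off and sometimes report something else, mostly with a low value. They report only what shows in the picture. A call takes as long as a camera call. They do not tell look-alikes from the thing itself.
- r.outline_of(camera, thing): "region" (384x512 bool, what is visible of it) and "box" ([left, top, right, bottom] in pixels, round what is visible of it).
The state is a dict: "time": time; "joint_positions": joint angles; "qd": joint speeds; "joint_efforts": joint torques, N m; "ee_pos": TCP position; "tcp_rot": TCP orientation; "force": force on the tool from outside, world axes, zero at the start; "torque": the same for the moment, N m; "finger_gap": finger opening in m; "gripper_force": force on a finger pad.
Only numpy, scipy, OpenCV 4.12 (cv2) and the standard library are available. Lean on these libraries where they do the work, as an engineer would, in place of code of your own. Each camera call takes 0.05 s, during which the arm holds its last target. There are 200 camera calls.

### The job

The wire rack on the counter rocks because one of its feet is too short. Without picking anything up, push the loose wooden wedge, thin end first, along the counter under the short foot until the rack no longer rocks but is not jacked up, and check it by pressing down firmly on the rack's corner over that foot. Leave the wedge in place and the rack where it stands, do not disturb the other parts lying around, and finish with your hand clear of everything.

Things in the scene. Friction and masses are not known exactly. Their poses are not given: they have to be found in the camera images.
- rack: chrome wire rack, 240 (x) by 200 (y) by 115 mm high, about 3.2 kg with the brake disc fixed on its deck (150 mm across, up to 135 mm high). Origin: its centre, at the level of the good feet's undersides (z 0). Posts at x +-105, y +-85 mm, each with a round black foot and flat black cap. Stands level on three feet; the one at x +105, y -85 is short and hangs in the air. Slides if pushed hard
- foot_under (a point): centre of the flat underside of the short foot (rigid black disc 22 mm across, 10 mm thick), 7 to 12 mm above the counter when the rack is level; differs from run to run
- corner_cap (a point): centre of the flat top of the cap (32 mm across) over the short foot, 115 mm above the counter when level: the place to press. Unwedged, a press of about 2 to 4 N here tips the rack about the diagonal through the two neighbouring feet until the short foot meets the counter; let go, it tips back level
- wedge: loose plain wooden wedge, 120 (x) by 50 mm (y), 80 g, flat on the counter. Origin: middle of its underside. Thin end at +x, 2 mm thick; flat upright back at -x, 24 mm high; one even slope on top. At the start its thin end points roughly at the short foot, 30 to 80 mm short of its centre, from the rack's -y side. Under the foot, friction keeps it from slipping back
- jar_center (a point): half-way up a loose closed glass jar, 56 mm across, 75 mm high; a bystander
- bearing_center (a point): centre of a loose steel bearing ring lying flat, 60 mm across, 18 mm high; a bystander
- stalk_center (a point): middle of a loose black plastic switch stalk lying on the counter, about 150 mm long (its x), up to 34 mm wide and 26 mm high; a bystander
Not all that is in view belongs to the job. There is more than one size of the wedge; the job needs the middle-sized.

How it is judged:
By the outcome, as a careful person would: the job done as asked, in the order asked, and still so for the second after the job is handed in, with the robot touching nothing.
It also fails if it takes over 48 s, if anything falls off the work surface, if the arm or the gripper's body presses on something with over 40 N, if the wrist force passes 120 N, or if a joint passes its speed limit or range.

## Working session

There is one attempt and no reset: what is moved stays moved. The work goes in short steps, Python scripts to look and compute and a shell command to move; the robot and the scene stay as the last step left them, time stands still between calls to the robot, and variables do not carry over. Pictures are saved under pics/ and viewed, at most 10 in all, crops included, and the job is handed in when it is done.

```bash
mkdir -p pics; cat > h.py <<'E'
import numpy as np, cv2
from workcell import r
def cloud(im):
    K=np.array(im["intrinsics"]);D=np.array(im["dist_coeffs"]);T=np.array(im["cam_to_world"])
    h,w=im["range_z"].shape
    u,v=np.meshgrid(np.arange(w),np.arange(h))
    p=cv2.undistortPoints(np.stack([u,v],-1).reshape(-1,1,2).astype(np.float64),K,D).reshape(h,w,2)
    z=im["range_z"].astype(float)
    P=np.stack([p[...,0]*z,p[...,1]*z,z],-1)@T[:3,:3].T+T[:3,3]
    P[z==0]=np.nan
    return P
def save(n,f,s=1):
    cv2.imwrite("pics/"+n,cv2.resize(f[...,::-1],None,fx=s,fy=s,interpolation=cv2.INTER_CUBIC))
E
python3 - <<'E'
from h import *
ims={}
for c in("top","side"):
    im=r.get_image(c);P=cloud(im);save(c+"0.png",im["frame"],1.5)
    print(c,np.round(np.array(im["cam_to_world"])[:3],2).tolist())
    for t in("rack","wedge","jar_center","bearing_center","stalk_center","foot_under","corner_cap"):
        for d in r.outline_of(c,t)[:4]:
            q=P[d["region"]];q=q[~np.isnan(q[:,0])]
            print(t,round(d["conf"],2),np.round(d["box"]).tolist(),np.round(np.median(q,0),3) if len(q) else None,np.round(np.percentile(q,[2,98],axis=0),3).tolist() if len(q) else None)
print(r.state())
E
```

```text
top [[-0.02, -0.99, 0.1, 0.45], [-1.0, 0.02, 0.02, -0.05], [-0.02, -0.1, -0.99, 1.09]]
rack 0.97 [163.0, 160.0, 252.0, 264.0] [0.495 0.107 0.117] [[0.383, -0.001, -0.002], [0.625, 0.204, 0.137]]
wedge 0.91 [322.0, 114.0, 353.0, 136.0] [ 0.753 -0.269  0.009] [[0.728, -0.306, 0.0], [0.782, -0.228, 0.018]]
wedge 0.63 [334.0, 175.0, 398.0, 212.0] [ 0.555 -0.328  0.018] [[0.512, -0.407, 0.002], [0.599, -0.248, 0.034]]
wedge 0.61 [259.0, 178.0, 307.0, 191.0] [ 0.576 -0.096  0.013] [[0.552, -0.153, 0.001], [0.601, -0.038, 0.025]]
wedge 0.32 [167.0, 160.0, 252.0, 262.0] [0.494 0.109 0.12 ] [[0.387, -0.001, 0.001], [0.623, 0.201, 0.137]]
jar_center 0.58 [272.0, 238.0, 292.0, 260.0] [ 0.408 -0.087  0.074] [[0.384, -0.111, -0.0], [0.433, -0.063, 0.078]]
bearing_center 0.82 [209.0, 138.0, 230.0, 154.0] [0.698 0.082 0.017] [[0.671, 0.057, 0.004], [0.724, 0.109, 0.022]]
bearing_center 0.73 [267.0, 141.0, 319.0, 154.0] [ 0.684 -0.139  0.023] [[0.662, -0.197, 0.012], [0.699, -0.062, 0.029]]
stalk_center 0.88 [267.0, 139.0, 322.0, 154.0] [ 0.684 -0.133  0.022] [[0.661, -0.202, -0.001], [0.702, -0.057
[... 1470 characters left out ...]
int_positions': array([ 1.22300085e+00,  3.19572241e-01,  1.56448715e+00, -7.23333317e-05,
        1.25739757e+00, -2.00089229e-02]), 'qd': array([-4.27408792e-05,  1.41342090e-03,  1.75148493e-03,  2.45394177e-04,
        2.99614651e-04, -1.14428692e-03]), 'joint_efforts': array([ 7.31826858e-04, -4.12302268e+01, -2.32221633e+01,  7.27840187e-02,
        3.74730653e-02,  1.62001510e-05]), 'ee_pos': array([0.18515319, 0.54439579, 0.2139969 ]), 'tcp_rot': array([1.63149538e-01, 9.86601349e-01, 6.04094020e-05, 4.62322842e-05]), 'force': array([0.55667913, 0.21655632, 0.50093491]), 'torque': array([-0.00762992,  0.03963226, -0.01791777]), 'gripper_force': 0.0, 'finger_gap': 0.09105611664130947}
```

```bash
python3 - <<'E'
from h import *
im=r.get_image("top");P=cloud(im)
i2=r.get_image("side");P2=cloud(i2)
a=im["frame"][125:275,150:410];b=i2["frame"][115:335,140:415]
save("crop_top.png",a,3);save("crop_side.png",b,2.7)
for n,PP,c in(("top",P,im),("side",P2,i2)):
    r_=[d for d in r.outline_of(n,"wedge")]
    for d in r_:
        q=PP[d["region"]];q=q[~np.isnan(q[:,0])]
        if abs(np.median(q[:,0])-.575)<.02 and abs(np.median(q[:,1])+.1)<.03:
            q=q[q[:,2]>.003]
            A=np.c_[q[:,:2],np.ones(len(q))];top=q
            s=np.linalg.lstsq(A,q[:,2],rcond=None)[0]
            for _ in range(5):
                e=abs(A@s-q[:,2])<.0025; s=np.linalg.lstsq(A[e],q[e,2],rcond=None)[0]
            print(n,"slope",np.hypot(*s[:2]),"uphill deg",np.degrees(np.arctan2(s[1],s[0])),s,e.mean())
            print(cv2.minAreaRect(q[e][:,:2].astype(np.float32)*1000))
# cap tops / legs
for n,PP in(("top",P),("side",P2)):
    z=PP[...,2];x=PP[...,0];y=PP[...,1]
    m=(abs(z-.1145)<.006)&(x>.36)&(x<.66)&(y>-.05)&(y<.25)
    print(n,m.sum(),cv2.minAreaRect(np.c_[x[m],y[m]].astype(np.float32)*1000))
E
```

```text
top slope 0.16728798308932008 uphill deg -90.69204774226867 [-0.00202054 -0.16727578 -0.00187934] 0.8237762237762237
((576.8307495117188, -96.03079223632812), (117.74085235595703, 48.78522872924805), 87.92433166503906)
side slope 0.17794510889157064 uphill deg -90.45407238945266 [-0.00141021 -0.17793952 -0.00416206] 0.7979139504563233
((577.3260498046875, -100.16073608398438), (116.53560638427734, 51.92230224609375), 88.17351531982422)
top 1323 ((502.71331787109375, 99.47689819335938), (201.59767150878906, 240.89505004882812), 82.64817810058594)
side 1298 ((503.36590576171875, 97.81684112548828), (203.1988983154297, 242.86251831054688), 82.38170623779297)
```

View pics/crop_top.png

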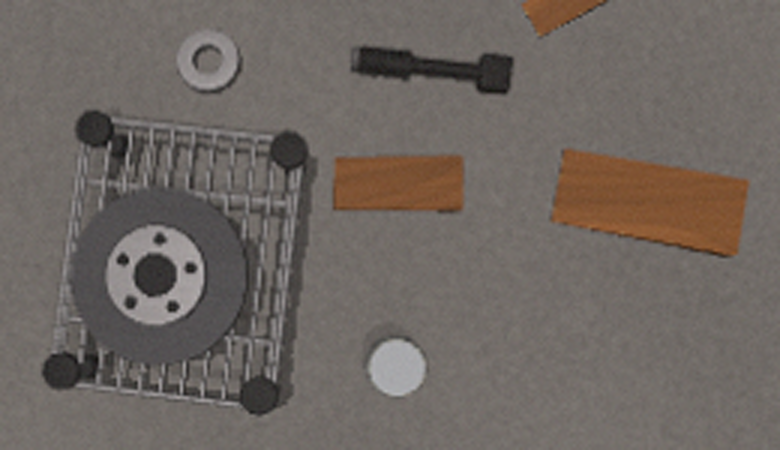

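View pics/crop_side.png

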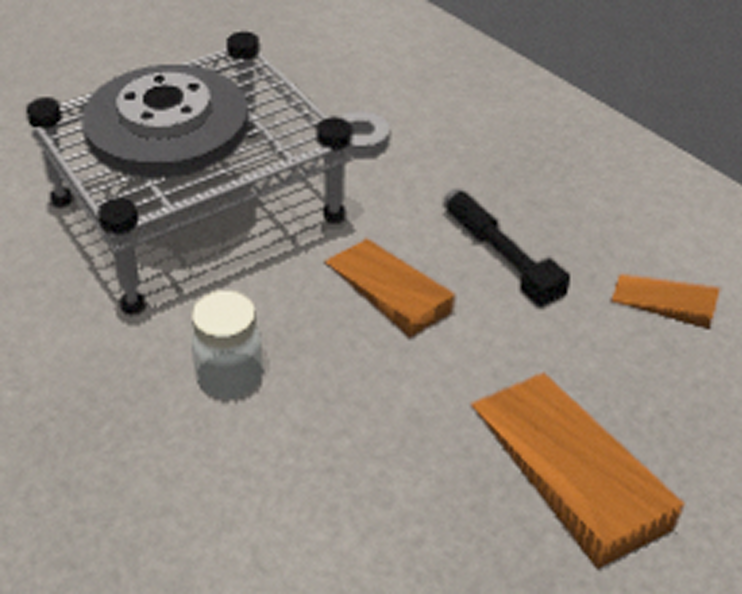

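Wedge look-alikes, as pixels in the top crop: small (565,15, mostly cut off), large (650,203) and middle (398,183). The middle one measures about 118×50×24 mm and its thin end points at the rack. The enlarged crop confirms it as the one to use. The short foot is under the cap at top crop (289,150), about (0.596, 0.001). The wedge axis sits at x≈0.577, so I'll nudge it sideways before pushing it in.

```bash
python3 -c "from workcell import r; print(r.grip_point_offset)"
M='[[0.0165,-0.033,0,0,0,-3.56,-1],[0.0165,-0.033,0,0,0,-3.56,-1],[0.0165,-0.033,0,0,0,-3.56,-1],[0.0165,-0.033,0,0,0,-3.56,-1],[0.0165,-0.033,0,0,0,-3.56,-1]]'; unset M
python3 -m inch '[[0.0165,-0.033,0,0,0,-3.56,-1],[0.0165,-0.033,0,0,0,-3.56,-1],[0.0165,-0.033,0,0,0,-3.56,-1],[0.0165,-0.033,0,0,0,-3.56,-1],[0.0165,-0.033,0,0,0,-3.56,-1]]'
python3 -m inch '[[0.0165,-0.033,0,0,0,-3.56,-1],[0.0165,-0.033,0,0,0,-3.56,-1],[0.0165,-0.033,0,0,0,-3.56,-1],[0.0165,-0.033,0,0,0,-3.56,-1],[0.0165,-0.033,0,0,0,-3.56,-1]]'
python3 -m inch '[[0.0165,-0.033,0,0,0,-3.56,-1],[0.0165,-0.033,0,0,0,-3.56,-1],[0.0165,-0.033,0,0,0,-3.56,-1],[0.0165,-0.033,0,0,0,-3.56,-1],[0.0165,-0.033,0,0,0,-3.56,-1]]'
python3 -m inch '[[0.0165,-0.033,0,0,0,-3.56,-1],[0.0165,-0.033,0,0,0,-3.56,-1],[0.0165,-0.033,0,0,0,-3.56,-1],[0.0165,-0.033,0,0,0,-3.56,-1],[0.0165,-0.033,0,0,0,-3.56,-1]]'
python3 -m inch '[[0,0,0,0,0,0,-1],[0,0,0,0,0,0,-1]]'
```

```text
0.0188
time: 1.42
ee_pos: [0.268, 0.3779, 0.214]
tcp_rot: [0.315, 0.949, 0.0, 0.0]
force: [0.8, 0.1, -0.5]
finger_gap: 0.0607
gripper_force: 0.0
time: 1.83
ee_pos: [0.3505, 0.2128, 0.2143]
tcp_rot: [0.458, 0.889, 0.0, 0.0]
force: [1.1, 0.3, -0.7]
finger_gap: 0.0275
gripper_force: 0.0
time: 2.25
ee_pos: [0.4331, 0.0476, 0.2143]
tcp_rot: [0.59, 0.807, 0.0, 0.0]
force: [0.5, 0.4, -0.2]
finger_gap: 0.0007
gripper_force: 0.0
time: 2.67
ee_pos: [0.5156, -0.1175, 0.2141]
tcp_rot: [0.708, 0.706, 0.0, 0.0]
force: [1.1, 0.5, -1.3]
finger_gap: 0.0001
gripper_force: 0.0
time: 2.83
ee_pos: [0.5155, -0.117, 0.2135]
tcp_rot: [0.708, 0.706, -0.0, -0.0]
force: [-0.0, -0.2, 0.3]
finger_gap: 0.0004
gripper_force: 0.0
```

```bash
python3 -m inch '[[0,0,-0.038,0,0,0,-1],[0,0,-0.038,0,0,0,-1],[0,0,-0.038,0,0,0,-1],[0,0,-0.038,0,0,0,-1],[0,0,-0.035,0,0,0,-1]]'
python3 -m inch '[[0,0,-0.01,0,0,0,-1],[0,0,-0.01,0,0,0,-1],[0,0,0,0,0,0,-1]]'
python3 -m inch '[[0.01,0,0,0,0,0,-1],[0.008,0,0,0,0,0,-1],[0.005,0,0,0,0,0,-1],[0.004,0,0,0,0,0,-1],[0.004,0,0,0,0,0,-1]]'
python3 -m inch '[[0.004,0,0,0,0,0,-1],[0.003,0,0,0,0,0,-1],[0.003,0,0,0,0,0,-1],[0.001,0,0,0,0,0,-1],[0,0,0,0,0,0,-1]]'
python3 -m inch '[[-0.01,0,0,0,0,0,-1],[-0.025,0,0,0,0,0,-1],[-0.01,-0.02,0.03,0,0,0,-1],[0,-0.03,0.025,0,0,0,-1],[0,-0.035,0.01,0,0,0,-0.5]]'
cat > w.py <<'E'
from h import *
def wedge(n):
    im=r.get_image(n);PP=cloud(im)
    for d in r.outline_of(n,"wedge"):
        q=PP[d["region"]];q=q[~np.isnan(q[:,0])]
        if len(q)<20: continue
        m=np.median(q,0)
        if abs(m[0]-.59)<.04 and -.14<m[1]<0:
            q=q[q[:,2]>.003]
            A=np.c_[q[:,:2],np.ones(len(q))];s=np.linalg.lstsq(A,q[:,2],rcond=None)[0]
            for _ in range(5):
                e=abs(A@s-q[:,2])<.003; s=np.linalg.lstsq(A[e],q[e,2],rcond=None)[0]
            print(n,round(d["conf"],2),"uphill",np.round(np.degrees(np.arctan2(s[1],s[0])),1),cv2.minAreaRect(q[e][:,:2].astype(np.float32)*1000), q[:,:2].min(0),q[:,:2].max(0))
    return im,PP
E
python3 - <<'E'
from w import *
i,P=wedge("top");j,_=wedge("side")
save("n1.png",np.vstack([i["frame"][125:275,150:410],j["frame"][125:275,140:400]]),2)
E
```

```text
time: 3.25
ee_pos: [0.5141, -0.1141, 0.0256]
tcp_rot: [0.706, 0.708, 0.0, -0.0]
force: [0.4, 0.1, 0.0]
finger_gap: 0.0004
gripper_force: 0.0
time: 3.5
ee_pos: [0.5147, -0.1148, 0.0065]
tcp_rot: [0.707, 0.708, -0.0, -0.001]
force: [-0.6, -0.5, -0.5]
finger_gap: 0.0004
gripper_force: 0.0
time: 3.92
ee_pos: [0.5471, -0.1157, 0.0079]
tcp_rot: [0.707, 0.707, 0.0, 0.001]
force: [-1.0, 0.4, 1.1]
finger_gap: 0.0007
gripper_force: 0.4
time: 4.33
ee_pos: [0.5574, -0.1156, 0.0069]
tcp_rot: [0.707, 0.707, 0.0, 0.0]
force: [0.1, -0.4, 0.4]
finger_gap: 0.0003
gripper_force: 0.0
time: 4.75
ee_pos: [0.5119, -0.2007, 0.0749]
tcp_rot: [0.706, 0.708, 0.001, 0.001]
force: [1.7, -1.1, 0.3]
finger_gap: 0.0046
gripper_force: 0.0
top 0.58 uphill -88.3 ((591.4701538085938, -93.82591247558594), (50.38648223876953, 119.75829315185547), 1.9428510665893555) [ 0.56555142 -0.15302407] [ 0.61850545 -0.03457665]
```

View pics/n1.png

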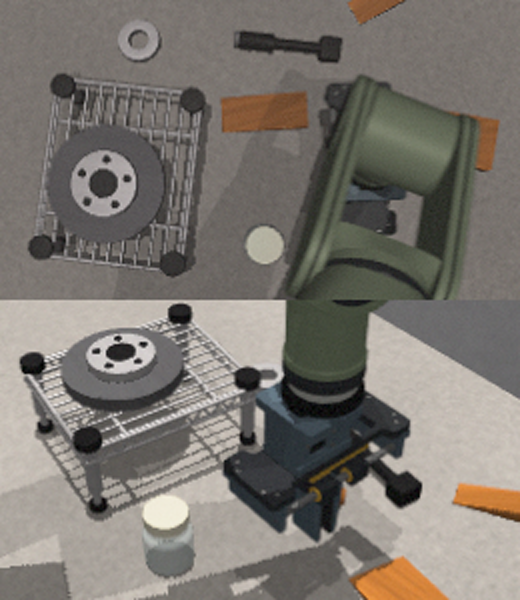

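The picture shows the wedge at top (265,113) in line with the short foot's cap at (192,100), and no bystander has moved. Next I'll go behind the wedge and push.

```bash
python3 -m inch '[[0.03,0.002,0,0,0,0,-0.56],[0.03,0.002,0,0,0,0,-0.56],[0.023,0.002,0,0,0,0,-0.56],[0,0,-0.015,0,0,0,-0.56],[0,0,0,0,0,0,-0.56]]'
python3 -m inch '[[0,0,-0.02,0,0,0,-0.56],[0,0,-0.02,0,0,0,-0.56],[0,0,-0.015,0,0,0,-0.56],[0,0,0,0,0,0,-0.56]]'
python3 -m inch '[[0,0.008,0,0,0,0,-0.56],[0,0.007,0,0,0,0,-0.56],[0,0.007,0,0,0,0,-0.56],[0,0.007,0,0,0,0,-0.56],[0,0,0,0,0,0,-0.56]]'
```

```text
time: 5.37
ee_pos: [0.5936, -0.1922, 0.0535]
tcp_rot: [0.706, 0.708, -0.001, -0.003]
force: [-0.6, 0.1, -1.0]
finger_gap: 0.0201
gripper_force: 0.0
time: 5.7
ee_pos: [0.5936, -0.1933, 0.0012]
tcp_rot: [0.707, 0.707, -0.001, -0.001]
force: [-0.5, -0.5, -0.2]
finger_gap: 0.0199
gripper_force: 0.0
time: 6.12
ee_pos: [0.5946, -0.1636, 0.0019]
tcp_rot: [0.706, 0.708, -0.0, -0.001]
force: [-0.6, -0.4, -0.4]
finger_gap: 0.0196
gripper_force: 0.0
```

```bash
python3 -m inch '[[0,0.004,0.004,0,0,0,-0.56],[0,0.006,0,0,0,0,-0.56],[0,0.006,0,0,0,0,-0.56],[0,0.006,0,0,0,0,-0.56],[0,0.006,0,0,0,0,-0.56]]'
python3 -m inch '[[0,0.004,0,0,0,0,-0.56],[0,0.003,0,0,0,0,-0.56],[0,0,0,0,0,0,-0.56],[0,0,0,0,0,0,-0.56]]'
python3 -c "
from w import *
i,P=wedge('side');save('n2.png',i['frame'][150:270,180:360],4)"
```

```text
time: 6.53
ee_pos: [0.5952, -0.1371, 0.0061]
tcp_rot: [0.707, 0.707, 0.0, 0.0]
force: [1.0, 0.1, 0.7]
finger_gap: 0.0201
gripper_force: 0.4
time: 6.87
ee_pos: [0.595, -0.1303, 0.0058]
tcp_rot: [0.707, 0.707, -0.0, -0.0]
force: [-0.5, 0.4, 0.1]
finger_gap: 0.02
gripper_force: 0.0
```

View pics/n2.png

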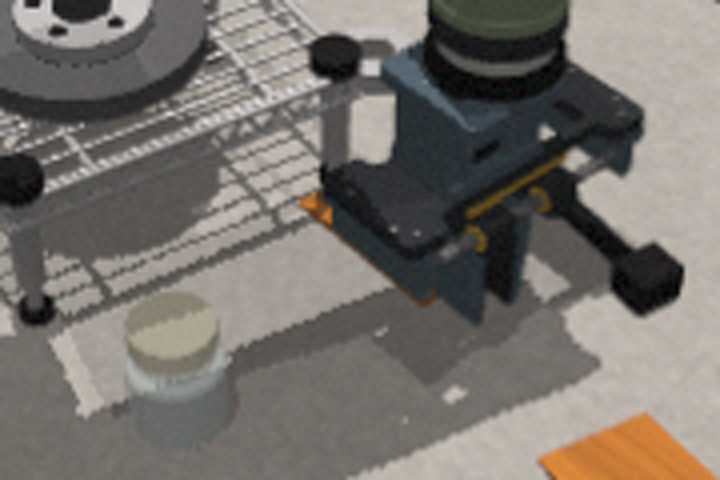

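The thin end is under the foot at (320,205). I'll go on in small steps and watch the y force.

```bash
for k in 1; do :; done
python3 -m inch '[[0,0.002,0,0,0,0,-0.56],[0,0.002,0,0,0,0,-0.56],[0,0.002,0,0,0,0,-0.56],[0,0,0,0,0,0,-0.56]]' | egrep 'ee|for'
python3 -m inch '[[0,0.001,0,0,0,0,-0.56],[0,0.001,0,0,0,0,-0.56],[0,0.001,0,0,0,0,-0.56],[0,0,0,0,0,0,-0.56]]'| egrep 'ee|for'
python3 -m inch '[[0,0.001,0,0,0,0,-0.56],[0,0.001,0,0,0,0,-0.56],[0,0,0,0,0,0,-0.56]]'| egrep 'ee|for'
python3 -m inch '[[0,0.001,0,0,0,0,-0.56],[0,0.001,0,0,0,0,-0.56],[0,0,0,0,0,0,-0.56]]'| egrep 'ee|for'
```

```text
ee_pos: [0.595, -0.1242, 0.0059]
force: [0.1, -0.3, -0.2]
gripper_force: 0.0
ee_pos: [0.5951, -0.1214, 0.006]
force: [0.6, 0.4, 0.4]
gripper_force: 0.0
ee_pos: [0.5951, -0.1194, 0.006]
force: [1.1, 0.5, 0.4]
gripper_force: 0.0
ee_pos: [0.5951, -0.1174, 0.006]
force: [-0.4, -1.0, -0.7]
gripper_force: 0.0
```

```bash
python3 -m inch '[[0,0.001,0,0,0,0,-0.56],[0,0.001,0,0,0,0,-0.56],[0,0,0,0,0,0,-0.56]]'| egrep 'ee|^for'
python3 -m inch '[[0,0.001,0,0,0,0,-0.56],[0,0.001,0,0,0,0,-0.56],[0,0,0,0,0,0,-0.56]]'| egrep 'ee|^for'
python3 -m inch '[[0,0.001,0,0,0,0,-0.56],[0,0.001,0,0,0,0,-0.56],[0,0,0,0,0,0,-0.56]]'| egrep 'ee|^for'
```

```text
ee_pos: [0.5951, -0.1154, 0.006]
force: [0.0, 0.2, 0.7]
ee_pos: [0.5951, -0.1134, 0.006]
force: [-0.5, -0.3, -0.3]
ee_pos: [0.5951, -0.1114, 0.006]
force: [1.0, 0.6, -0.2]
```

```bash
python3 -m inch '[[0,0.001,0,0,0,0,-0.56],[0,0.001,0,0,0,0,-0.56],[0,0,0,0,0,0,-0.56]]'| egrep 'ee|^for'
python3 -m inch '[[0,0.001,0,0,0,0,-0.56],[0,0.001,0,0,0,0,-0.56],[0,0,0,0,0,0,-0.56]]'| egrep 'ee|^for'
```

```text
ee_pos: [0.5952, -0.1101, 0.006]
force: [0.0, -4.0, 0.6]
ee_pos: [0.5954, -0.1092, 0.0061]
force: [0.3, -7.5, -0.7]
```

```bash
python3 -m inch '[[0,0.001,0,0,0,0,-0.56],[0,0,0,0,0,0,-0.56]]'| egrep 'ee|^for'
python3 -m inch '[[0,0.001,0,0,0,0,-0.56],[0,0,0,0,0,0,-0.56]]'| egrep 'ee|^for'
```

```text
ee_pos: [0.5955, -0.1085, 0.006]
force: [0.0, -8.4, -1.2]
ee_pos: [0.5957, -0.1076, 0.0061]
force: [0.8, -8.2, -1.4]
```

The force settled at about 8 N, so I'll back off and check whether the rack slid or lifted.

```bash
python3 -m inch '[[0,-0.01,0,0,0,0,-0.56],[0,-0.03,0,0,0,0,-0.56],[0,-0.03,0,0,0,0,-0.56],[0,0,0.03,0,0,0,-1],[0,0,0.03,0,0,0,-1]]'| egrep 'ee|^for|time'
cat > chk.py <<'E'
from w import *
# compare rack to start images via ECC affine on rack region; wedge pose too
for n,crop,s,(y0,x0) in(("top","crop_top.png",3,(125,150)),("side","crop_side.png",2.7,(115,140))):
    i,P=wedge(n)
    a=cv2.imread("pics/"+crop);h,w=round(a.shape[0]/s),round(a.shape[1]/s)
    a=cv2.cvtColor(a,cv2.COLOR_BGR2GRAY)
    b=cv2.cvtColor(cv2.resize(i["frame"][y0:y0+h,x0:x0+w],(a.shape[1],a.shape[0]),interpolation=cv2.INTER_CUBIC),cv2.COLOR_RGB2GRAY)
    caps={"top":[("short",289,150),("nb-front",259,395),("nb-back",95,128),("opp",62,370)],"side":[("short",334,132),("nb-front",118,215),("nb-back",243,45),("opp",44,112)]}[n]
    for nm,u,v in caps:
        k=26;u0,v0=max(u-k-8,0),max(v-k-8,0);t=a[max(v-k,0):v+k,max(u-k,0):u+k]
        S=b[v0:v+k+8,u0:u+k+8];R=cv2.matchTemplate(S,t,cv2.TM_CCOEFF_NORMED)
        m=cv2.minMaxLoc(R);x,y=m[3]
        f=lambda l,c,r_:0 if (l-2*c+r_)==0 else .5*(l-r_)/(l-2*c+r_)
        dx=f(R[y,x-1],R[y,x],R[y,x+1]) if 0<x<R.shape[1]-1 else 0;dy=f(R[y-1,x],R[y,x],R[y+1,x]) if 0<y<R.shape[0]-1 else 0
        d=np.array([x+dx+u0-max(u-k,0),y+dy+v0-max(v-k,0)])/s
        uu,vv=int(x0+u/s),int(y0+v/s);pz=np.nanmedian(P[vv-2:vv+3,uu-2:uu+3].reshape(-1,3),0)
        print(n,nm,"shift px",np.round(d,2),round(m[1],3),"cap",np.round(pz,4))
    x,y,z=P[...,0],P[...,1],P[...,2]
    m=(abs(z-.1145)<.006)&(x>.36)&(x<.66)&(y>-.05)&(y<.25)
    print(n,cv2.minAreaRect(np.c_[x[m],y[m]].astype(np.float32)*1000))
    save(r"chk_%s_%d.png"%(n,int(r.state()["time"]*100)),i["frame"][y0:y0+h,x0:x0+w],2.7)
E
python3 chk.py; ls pics
```

```text
time: 10.13
ee_pos: [0.5934, -0.1765, 0.0646]
force: [0.4, 0.1, 0.4]
top 0.84 uphill -92.3 ((594.638427734375, -31.913280487060547), (50.32538604736328, 113.872314453125), 0.12908338010311127) [ 0.56384387 -0.08880579] [0.61991074 0.02497422]
top short shift px [-0.48 -0.22] 0.93 cap [0.5931 0.0015 0.1151]
top nb-front shift px [-0.12 -0.13] 0.951 cap [0.3886 0.0295 0.1147]
top nb-back shift px [-0.64  0.11] 0.962 cap [0.6177 0.1698 0.1143]
top opp shift px [-0.13  0.13] 0.971 cap [0.4102 0.1974 0.1147]
top ((501.7999267578125, 101.46151733398438), (201.25155639648438, 242.4180908203125), 82.82614135742188)
side 0.64 uphill -86.9 ((594.3897094726562, -35.51419448852539), (116.17543029785156, 51.60009765625), 88.648193359375) [ 0.56767898 -0.09385234] [0.62064452 0.02316074]
side short shift px [-0.37 -0.26] 0.987 cap [ 0.5922 -0.0026  0.1141]
side nb-front shift px [-0.14 -0.15] 0.968 cap [0.3843 0.0226 0.1144]
side nb-back shift px [-0.54 -0.15] 0.983 cap [0.6149 0.1605 0.1143]
side opp shift px [-0.29 -0.02] 0.99 cap [0.408  0.1886 0.1138]
side ((503.28289794921875, 97.98761749267578), (200.46730041503906, 242.5558624267578), 82.38353729248047)
chk_side_1033.png
chk_top_1023.png
crop_side.png
crop_top.png
n1.png
n2.png
side0.png
top0.png
```

The rack shows no lift. Its right side crept about 1 mm, and the wedge's thin end is about 25–30 mm past the foot centre. Next is the press test on the cap.

```bash
python3 -m inch '[[0,0,0.035,0,0,0,-1],[0,0,0.04,0,0,0,-1],[0,0.035,0.015,0,0,0,-1],[0,0.035,0,0,0,0,-1],[0.001,0.035,0,0,0,0,-1]]'| egrep 'ee|^for|time'
python3 -m inch '[[0,0.035,0,0,0,0,-1],[0.001,0.036,0,0,0,0,-1],[0,0,-0.015,0,0,0,-1],[0,0,-0.01,0,0,0,-1],[0,0,0,0,0,0,-1]]'| egrep 'ee|^for|time|gap'
```

```text
time: 10.75
ee_pos: [0.5958, -0.0694, 0.1561]
force: [-0.5, -1.0, -0.1]
time: 11.17
ee_pos: [0.5945, 0.0008, 0.1273]
force: [-0.8, 0.2, -1.0]
finger_gap: 0.0004
```

```bash
python3 -m inch '[[0,0,-0.005,0,0,0,-1],[0,0,-0.004,0,0,0,-1],[0,0,-0.001,0,0,0,-1],[0,0,0,0,0,0,-1]]'| egrep 'ee|^for|time'
python3 -m inch '[[0,0,-0.001,0,0,0,-1],[0,0,0,0,0,0,-1]]'| egrep 'ee|^for'
python3 -m inch '[[0,0,-0.001,0,0,0,-1],[0,0,0,0,0,0,-1]]'| egrep 'ee|^for'
python3 -m inch '[[0,0,-0.001,0,0,0,-1],[0,0,0,0,0,0,-1]]'| egrep 'ee|^for'
```

```text
time: 11.5
ee_pos: [0.597, -0.0004, 0.1207]
force: [0.0, 1.0, 0.7]
ee_pos: [0.5973, 0.0, 0.1202]
force: [-0.1, 0.7, 0.6]
ee_pos: [0.5972, 0.0003, 0.1191]
force: [0.5, -0.9, 0.2]
ee_pos: [0.5971, 0.0004, 0.1179]
force: [0.3, 0.8, 0.3]
```

```bash
python3 -m inch '[[0,0,-0.001,0,0,0,-1],[0,0,0,0,0,0,-1]]'| egrep 'ee|^for'
python3 -m inch '[[0,0,-0.001,0,0,0,-1],[0,0,0,0,0,0,-1]]'| egrep 'ee|^for'
python3 -m inch '[[0,0,-0.001,0,0,0,-1],[0,0,0,0,0,0,-1]]'| egrep 'ee|^for'
```

```text
ee_pos: [0.597, 0.0004, 0.1168]
force: [-0.1, 0.8, 0.0]
ee_pos: [0.597, 0.0004, 0.1158]
force: [-0.9, 0.9, -1.0]
ee_pos: [0.5972, 0.0004, 0.1153]
force: [-0.6, 0.3, 1.9]
```

```bash
python3 -m inch '[[0,0,-0.001,0,0,0,-1],[0,0,0,0,0,0,-1]]'| egrep 'ee|^for'
python3 -m inch '[[0,0,-0.001,0,0,0,-1],[0,0,0,0,0,0,-1]]'| egrep 'ee|^for'
```

```text
ee_pos: [0.5972, 0.0004, 0.1153]
force: [-2.5, -0.1, 8.4]
ee_pos: [0.5972, 0.0004, 0.1152]
force: [-3.1, 0.6, 12.7]
```

The cap holds still from 2 to 13 N, so the rack no longer rocks. I'll press a little firmer, hold, then release and retreat.

```bash
python3 -m inch '[[0,0,-0.0015,0,0,0,-1],[0,0,0,0,0,0,-1],[0,0,0,0,0,0,-1],[0,0,0,0,0,0,-1],[0,0,0,0,0,0,-1]]'| egrep 'ee|^for|time'
python3 -m inch '[[0,0,0,0,0,0,-1],[0,0,0,0,0,0,-1],[0,0,0,0,0,0,-1],[0,0,0,0,0,0,-1],[0,0,0,0,0,0,-1]]'| egrep 'ee|^for|time'
python3 -m inch '[[0,0,0.003,0,0,0,-1],[0,0,0.003,0,0,0,-1],[0,0,0.02,0,0,0,-1],[0,0,0.035,0,0,0,-1],[0,0,0.035,0,0,0,-1]]'| egrep 'ee|^for|time'
python3 -m inch '[[0,-0.038,0.01,0,0,0,-1],[0,-0.038,0,0,0,0,-1],[0,-0.038,0,0,0,0,-1],[0,-0.038,0,0,0,0,-1],[0,-0.038,0,0,0,0,-1]]'| egrep 'ee|^for|time'
python3 -m inch '[[0,-0.03,0,0,0,0,-1],[0,-0.02,0,0,0,0,-1],[0,0,0,0,0,0,-1],[0,0,0,0,0,0,-1]]'| egrep 'ee|^for|time'
python3 chk.py; ls pics
```

```text
time: 13.25
ee_pos: [0.5973, 0.0003, 0.1151]
force: [-6.0, -1.0, 18.7]
time: 13.67
ee_pos: [0.5973, 0.0003, 0.115]
force: [-5.9, 0.1, 18.1]
time: 14.08
ee_pos: [0.5961, 0.0004, 0.2069]
force: [0.7, 0.5, -0.3]
time: 14.5
ee_pos: [0.5969, -0.1912, 0.2171]
force: [0.4, -0.4, 0.3]
time: 14.83
ee_pos: [0.5968, -0.2403, 0.2166]
force: [-0.1, 1.0, 0.4]
top 0.87 uphill -96.2 ((594.8634643554688, -33.704322814941406), (110.10941314697266, 48.989253997802734), 87.30209350585938) [ 0.5695522 -0.088107 ] [0.61983437 0.02204044]
top short shift px [-0.49 -0.22] 0.933 cap [0.5934 0.0014 0.114 ]
top nb-front shift px [-0.11 -0.09] 0.957 cap [0.3886 0.0294 0.1149]
top nb-back shift px [-0.62  0.12] 0.961 cap [0.6176 0.1695 0.1149]
top opp shift px [-0.13  0.13] 0.971 cap [0.4102 0.1973 0.1139]
top ((501.8573913574219, 100.90180969238281), (201.5406951904297, 241.02584838867188), 83.29833984375)
side 0.63 uphill -88.7 ((594.5819091796875, -35.96847152709961), (52.5295295715332, 116.79801940917969), 0.32227030396461487) [ 0.56824781 -0.09498152] [0.62284368 0.0223276 ]
side short shift px [-0.38 -0.26] 0.986 cap [ 0.5917 -0.0031  0.1142]
side nb-front shift px [-0.14 -0.16] 0.966 cap [0.3848 0.0234 0.1139]
side nb-back shift px [-0.54 -0.16] 0.983 cap [0.6159 0.162  0.1141]
side opp shift px [-0.3  -0.02] 0.99 cap [0.4071 0.188  0.1141]
side ((503.17010498046875, 98.49971771240234), (200.21554565429688, 241.48500061035156), 82.34944915771484)
chk_side_1033.png
chk_side_1503.png
chk_top_1023.png
chk_top_1493.png
crop_side.png
crop_top.png
n1.png
n2.png
side0.png
top0.png
```

View pics/chk_side_1503.png

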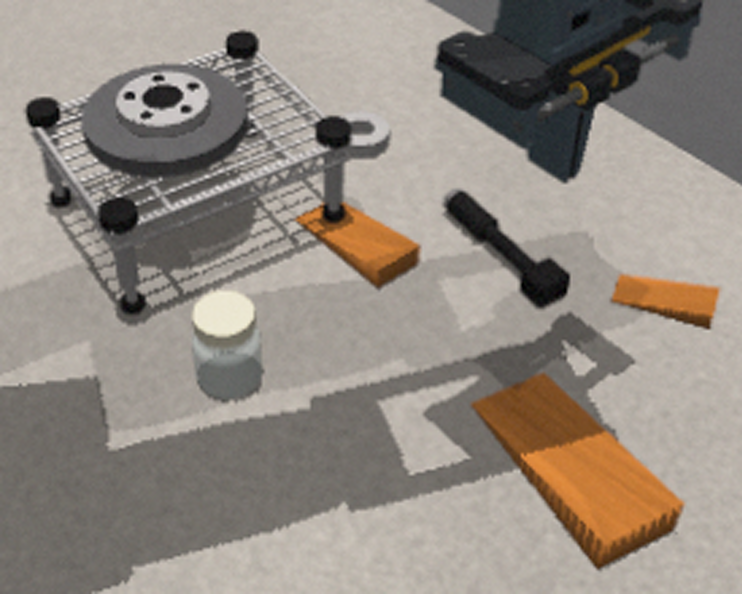

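The picture shows the wedge centred under the short foot at (334,213). The bystanders are where they were, and the hand is clear at (570,90).

```bash
python3 -c "from workcell import r; print(r.sign_off())"
```

```text
the job is handed in; nothing more can be done
None
```

The job is handed in: the middle-sized wedge is under the short foot, and the corner held still under a press of about 18 N. The rack looks level, though its wedge side crept about 1 mm during the push. The other parts are undisturbed and the hand is clear.

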